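# Ready the dust collector: filter drawer home, blanking cap off

## Task

Get the green bench dust collector ready for its hose: first push its open filter drawer fully home until it snaps past its detent and stays shut. Then unscrew the yellow blanking cap from the hose neck; it may have a right-hand or a left-hand thread and nothing shows which, so try gently both ways, turn it the way that gives until it is free, and lift it straight off. Finish while still holding the cap in the gripper about 10 cm above the neck, with the drawer still home, and leave the other things on the bench where they are.

Things in the scene. Friction and masses are not known exactly. Their poses are not given: they have to be found in the camera images.
- collector: green bench dust collector, fixed: base 150 mm deep (its x) x 210 wide (its y) x 80 high; origin under its centre on the bench, x points from the drawer front into the unit, z up. On top a black blower hump 76 x 84 mm, 31 mm high, centred at (20, 55) mm in its frame, and the hose neck with the yellow cap at (20, -50) mm.
- port (a point): point on the neck's axis, 80 mm above the bench; axes as the collector's. Steel neck 57 mm across, 30 mm high, with a coarse thread of hidden hand. The wrong way the cap stops hard within 0.15 rad; the right way it turns easily, climbs 6 mm in the first 1 rad (axial play 1 mm) and can be lifted straight off once turned 1.05 to 1.6 rad (best 1.3); at 1.6 it stops again.
- drawer (a joint): how far the filter drawer stands open, m: 0 is fully home, at a hard stop; 0.03 to 0.06 at the start. Slides along the collector's x with about 1.5 N of friction; from about 12 to 5 mm before home a sprung detent resists with about 4 N more, past it the drawer snaps home and stays.
- drawer_face (a point): centre of the outer face of the drawer's grey front panel, 42 mm above the bench; moves with the drawer. Panel 184 mm wide, from 14 to 70 mm above the bench, 14 mm thick, plain but for a thin black pull strip along the top of its middle; when home this face stands 14 mm ahead of the base. Push it along the collector's +x.
- cap: loose yellow screw cap, 72 mm across, 66 mm high, 0.12 kg, on the neck: a ribbed cup 35 mm high with a finger bar on top, 64 mm long along the cap's x, 18 mm thick along its y, 31 mm high. Origin at the centre of its lower rim (3 mm above point port when seated), z up; at the start its x lies along the collector's x.
- cap_bar (a point): point on the cap's axis in the finger bar, 21 mm above the cup's flat top and 10 mm below the bar's top edge; a good TCP height for gripping the bar across its 18 mm.
- screw_box: bystander: card box of fasteners with blue panels, 62 x 105 x 66 mm, origin under its centre.
- black_tape: bystander: roll of black electrical tape, 58 mm across, 19 mm high, lying flat, origin under its centre.
Not all that is in view belongs to the job. What is meant by the cap is not red, and is the larger of those in its own colour.

How it is judged (in metres and radians):
On the way, in this order (a step that is already met when the one before it is completed fails the run):
1. the drawer is pushed home and seated past its detent (value of joint drawer below 0.003 m), for 0.3 s.
2. with the drawer home, the cap is unscrewed: turned by more than 0.9 rad while still on the neck (value of joint drawer below 0.003 m and angle between the x axis of cap and the x axis of collector, either way round above 0.9 rad and z of cap in the frame of port below 0.02 m and horizontal distance between cap and port below 0.01 m), for 0.05 s.
At the end, for the whole second after the job is handed in: the drawer is within 3 mm of home; the cap's lower rim is more than 60 mm above the collector's top and within 100 mm sideways of the neck, held still between the fingers (more than 3 N) and touching no part of the collector (value of joint drawer below 0.003 m and z of cap in the frame of port above 0.06 m and horizontal distance between cap and port below 0.1 m and contact force between the fingers and cap above 3 N and contact force between cap and collector below 0.1 N and linear speed of cap below 0.03 m/s); the arm keeps its last pose, push and grip.
It fails at once if the screw box is displaced by more than 30 mm (distance of screw_box from where it was at the start of the episode above 0.03 m).
It fails at once if the roll of tape is displaced by more than 30 mm (distance of black_tape from where it was at the start of the episode above 0.03 m).
It also fails if it takes over 58 s, if anything falls off the work surface, if the arm or the gripper's body presses on something with over 40 N, if the wrist force passes 120 N, or if a joint passes its speed limit or range.

## Robot

A 6-joint arm with a two-finger parallel gripper is mounted at the origin on a cart in front of the work surface, level with it; the furniture and walls round the work are solid. World frame = base frame: x ahead of the robot, y to its left, z up, the work surface at z = 0. Lengths are in mm, angles in rad, forces in N, time in s.
With the tool pointing down it reaches from about 275 to 850 mm from the base axis. Payload 19 kg.
Tool frame: the origin (TCP) lies between the finger pads, 19 mm behind the fingertips; this is the grasp point; z points along the fingers, y is the line along which they close (so a half turn about z gives the same grasp; the last joint's range is limited). The gripper opens to 85 mm and grips with 20 to 120 N. Pads are 22 mm wide; open, the fingers measure 114 mm over their backs; the gripper's body (76 mm by 85 mm) begins 54 mm behind the grasp point. The pads swing forward as they close: fully open they stand 13 mm farther back than shut.
Start: joints at [-1.441, 0.15, 1.437, -0, 1.554, -0.134], TCP at [149.907, -555.086, 249.967] pointing down, gripper open.
Joint ranges: [-2.8, 2.8], [-0.68, 2.1], [0.12, 2.68], [-1.39, 4.53], [0.16, 2.79], [-2.81, 2.81]. Speed limits (rad/s): [1.89, 1.89, 2.22, 3.01, 3.01, 3.01].

## Interface

Orientations are given as a 3x3 rotation matrix whose columns are the frame's x, y, z axes.
In Python, from bench import robot, grab_frame, workorder, spot_in, tip_of gives the robot as it stands. The module is installed in compiled form; this text tells all that it offers.
- The arm moves only by the shell command python3 -m crank 'ROWS' [FORCE]. ROWS is a JSON list of rows, 1 to 10 of them, each written [opening, [dx, dy, dz], [rx, ry, rz]]: the finger opening in mm, then dx, dy, dz in mm, then a rotation vector rx, ry, rz in rad; each row is the pose to reach, as a shift and turn from the pose commanded when the command began, along the tool's axes at that moment; what a row does not reach only later rows make up. A row lasts 1/8 s, in which the tool goes at most 62.5 mm and 0.188 rad, less where a joint would pass 70% of its speed; a pose out of reach is approached as far as the arm can. The fingers move at their own pace and stop on an object; FORCE is the grip in N (left out, the last holds). Time passes only in rows, so rows that do not move let the fingers close. It prints the time, the measured TCP pose, the force, the opening and the grip force at its end. Input that does not fit is refused with a message, and nothing moves.
- robot.sense(): the state, without advancing time (a new reading comes with each control period).
- grab_frame(name): name is "side" or "top" or "wrist"; returns a dict with "frame" (480x640x3 uint8, red, green, blue), "fx", "fy", "cx", "cy" (pixels), "k1" (the pictures are not rectified: a ray, as slopes to the right and down, at radius r is drawn at 1 + k1 r^2 times it, then the intrinsics apply), "cam_to_world" (4x4, takes a point from camera to world coordinates). Camera axes: x right, y down, z forward; pixel columns grow to the right and rows downward; lengths in mm; the calibration is good to about 2 mm. A picture is of the moment at which its call begins. There is no depth.
- workorder.hand_in(): hands the job in; it is judged then, once.
Trained networks look in a picture, given as the dict that the camera call returned (one of the last four; its "shot" number tells which), for a name from the list of things; names that differ only in an ending like _2 or _b are one class to them, and where a whole thing is asked for, a point or a joint stands for the part that bears it (a point fixed in the world has none). Each returns a list of dicts, best first, with "conf" (0 to 1); they miss things now and then, are a little off and sometimes report something else, mostly with a low value. They report only what shows in the picture. A call takes as long as a camera call. They do not tell look-alikes from the thing itself.
- spot_in(label, picture): "box" ([left, top, width, height] in pixels, round what is visible of it).
- tip_of(label, picture): "at" ([column, row] in pixels: a listed point, or the origin of a listed thing).
The state is a dict: "clock": time; "joints": joint angles; "qvel": joint speeds; "tau": joint torques, N m; "tcp_pos": TCP position; "tcp_rot": TCP orientation; "force": force on the tool from outside, world axes, zero at the start; "wrist_torque": the same for the moment, N m; "finger_gap": finger opening in mm; "finger_force": force on a finger pad.
Only numpy, scipy, OpenCV 4.12 (cv2) and the standard library are available. Lean on these libraries where they do the work, as an engineer would, in place of code of your own. Each camera call takes 0.05 s, during which the arm holds its last target. There are 200 camera calls.

## Working session

There is one attempt and no reset: what is moved stays moved. The work goes in short steps, Python scripts to look and compute and a shell command to move; the robot and the scene stay as the last step left them, time stands still between calls to the robot, and variables do not carry over. Pictures are saved under pics/ and viewed, at most 10 in all, crops included, and the job is handed in when it is done.

```bash
mkdir -p pics
cat > h.py <<'E'
import numpy as np, cv2
from bench import robot, grab_frame, workorder, spot_in, tip_of
def ray(p,uv):
    x=np.array([(uv[0]-p["cx"])/p["fx"],(uv[1]-p["cy"])/p["fy"]]); s=x.copy()
    for _ in range(20): s=x/(1+p["k1"]*(s@s))
    T=np.array(p["cam_to_world"]); d=T[:3,:3]@np.array([s[0],s[1],1]); return T[:3,3],d/np.linalg.norm(d)
def atz(p,uv,z):
    o,d=ray(p,uv); return o+d*(z-o[2])/d[2]
def tri(rs):
    A=0;b=0
    for o,d in rs:
        P=np.eye(3)-np.outer(d,d); A=A+P; b=b+P@o
    return np.linalg.solve(A,b)
def proj(p,w):
    T=np.array(p["cam_to_world"]); c=T[:3,:3].T@(np.array(w)-T[:3,3]); s=c[:2]/c[2]; s=s*(1+p["k1"]*(s@s))
    return [p["fx"]*s[0]+p["cx"],p["fy"]*s[1]+p["cy"]]
E
python3 - <<'E'
from h import *
ps={n:grab_frame(n) for n in("side","top","wrist")}
for n,p in ps.items():
    cv2.imwrite(f"pics/{n}0.png",p["frame"][:,:,::-1]); print(n,np.round(p["cam_to_world"],2).tolist(),p["fx"])
    for l in("collector","port","drawer_face","cap","cap_bar","screw_box","black_tape"):
        t=tip_of(l,p); s=spot_in(l,p)
        print(l,[(np.round(a["at"]).tolist(),round(a["conf"],2)) for a in t[:3]],[(np.round(a["box"]).tolist(),round(a["conf"],2)) for a in s[:3]])
print(robot.sense())
E
python3 -c "
import cv2,numpy as np
cv2.imwrite('pics/st.png',np.vstack([cv2.resize(cv2.imread('pics/%s0.png'%n),(400,300)) for n in('side','top')]))"
```

```text
side [[-1.0, 0.04, -0.06, 636.69], [0.08, 0.54, -0.84, 1052.18], [-0.0, -0.84, -0.54, 649.97], [0.0, 0.0, 0.0, 1.0]] 454.293345576408
collector [([298.0, 268.0], 0.66)] [([258.0, 217.0, 107.0, 80.0], 0.74)]
port [([288.0, 232.0], 0.92)] [([261.0, 219.0, 104.0, 82.0], 0.87)]
drawer_face [([346.0, 247.0], 0.88)] [([327.0, 218.0, 35.0, 61.0], 0.79)]
cap [([238.0, 340.0], 0.77), ([286.0, 231.0], 0.66), ([391.0, 310.0], 0.56)] [([375.0, 278.0, 34.0, 40.0], 0.89), ([224.0, 311.0, 29.0, 35.0], 0.64), ([271.0, 204.0, 34.0, 37.0], 0.63)]
cap_bar [([286.0, 213.0], 0.88), ([396.0, 290.0], 0.85), ([232.0, 322.0], 0.79)] [([223.0, 310.0, 30.0, 33.0], 0.88), ([270.0, 207.0, 34.0, 36.0], 0.83), ([377.0, 277.0, 38.0, 43.0], 0.67)]
screw_box [] [([338.0, 310.0, 50.0, 68.0], 0.86)]
black_tape [([311.0, 227.0], 0.64)] [([304.0, 215.0, 15.0, 8.0], 0.47)]
top [[0.02, -0.99, 0.11, 479.56], [-1.0, -0.02, 0.01, 211.33], [-0.01, -0.12, -0.99, 961.97], [0.0, 0.0, 0.0, 1.0]] 474.40819660269347
collector [([345.0, 230.0], 0.84)] [([284.0, 178.0, 126.0, 120.0], 0.91)]
port [] [([281.0, 177.0, 130.0, 126.0], 0.85
[... 938 characters left out ...]

        1.55379159e+00, -1.33995713e-01]), 'qvel': array([-0.00075967,  0.00069405, -0.00130988,  0.00120724, -0.00049549,
       -0.00054732]), 'tau': array([-7.90619879e-05, -7.12794542e+01, -5.71044517e+01, -2.25609633e-04,
        1.47879189e-03,  6.88168370e-06]), 'tcp_pos': array([ 149.89787621, -555.09519679,  249.97472571]), 'tcp_rot': array([[ 9.65410504e-01,  2.60734651e-01, -2.69106128e-05],
       [ 2.60734653e-01, -9.65410500e-01,  8.01646084e-05],
       [-5.07809695e-06, -8.44082843e-05, -9.99999996e-01]]), 'force': array([-1.20408733, -0.01181224, -0.02236884]), 'wrist_torque': array([0.02015384, 0.0144051 , 0.05741806]), 'finger_force': 0.0, 'finger_gap': 85.10652880622249}
```

View pics/top0.png

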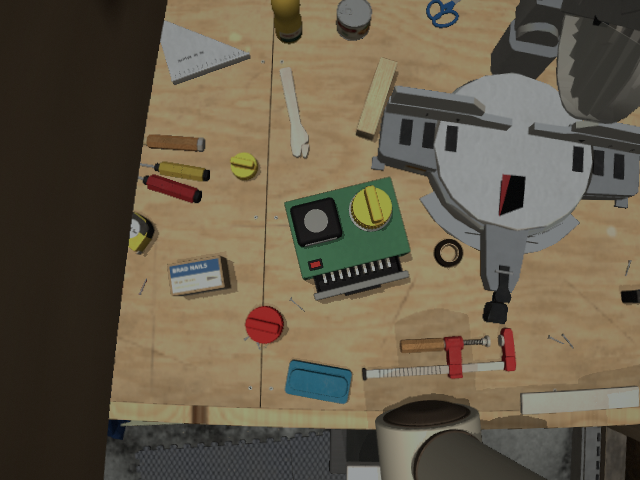

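View pics/side0.png

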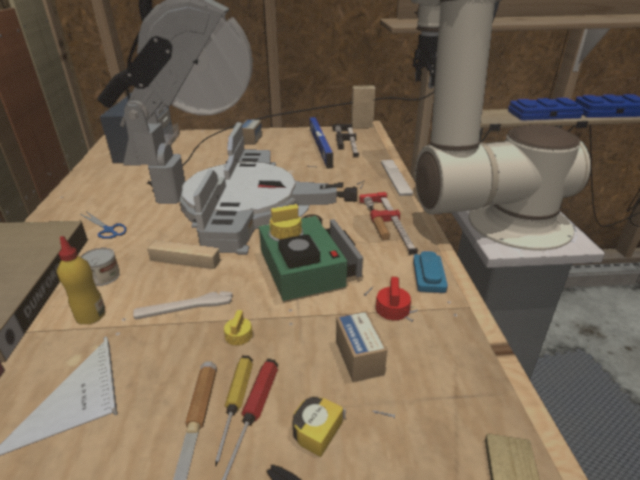

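The candidates for the cap in the top picture are the yellow cap on the neck (372,205), a smaller yellow cap on the bench (243,166) and a red cap (264,325). The description picks the one on the neck. The drawer front is at (362,286), the screw box at (198,275) and the tape at (448,253).

Run:
```python
from h import *
t=grab_frame("top"); s=grab_frame("side")
f=t["frame"]; cv2.imwrite("pics/crop.png",cv2.resize(f[160:310,270:470,::-1],(800,600),interpolation=cv2.INTER_CUBIC))
hsv=cv2.cvtColor(f,cv2.COLOR_RGB2HSV); m=cv2.inRange(hsv,(50,70,30),(85,255,255))
m[:, :270]=0; m[:,430:]=0; m[:165]=0; m[310:]=0
ys,xs=np.nonzero(m); 
W=np.array([atz(t,(x,y),80)[:2] for x,y in zip(xs,ys)],np.float32)
r=cv2.minAreaRect(W); print("green rect",r,len(W), cv2.boxPoints(r).tolist())
for l in("cap_bar","drawer_face","cap"):
    a=[q["at"] for q in tip_of(l,t)]; b=[q["at"] for q in tip_of(l,s)]
    for u in a:
        for v in b:
            ra,rb=ray(t,u),ray(s,v); X=tri([ra,rb]); e=np.linalg.norm(np.cross(X-ra[0],ra[1]))
            if e<8: print(l,np.round(u),np.round(v),X.round(1),round(e,1))
# yellow bar top orientation
```

```text
green rect ((615.0319213867188, 171.37158203125), (151.54864501953125, 207.9132843017578), 15.113670349121094) 5080 [[514.7734985351562, 251.9754180908203], [568.9837036132812, 51.25374221801758], [715.2903442382812, 90.76774597167969], [661.0801391601562, 291.4894104003906]]
cap_bar [240. 162.] [235. 322.] [751.9 386.9  38.1] 0.4
cap_bar [261. 326.] [396. 288.] [426.8 330.   56.7] 0.2
cap_bar [375. 203.] [285. 210.] [649.8 123.9 136.2] 0.6
cap [371. 209.] [284. 234.] [653.3 124.7  72.9] 1.4
cap [267. 322.] [392. 311.] [429.2 326.8  -7.8] 1.5
cap [248. 166.] [241. 336.] [751.  377.7  -6.1] 4.3
```

View pics/crop.png

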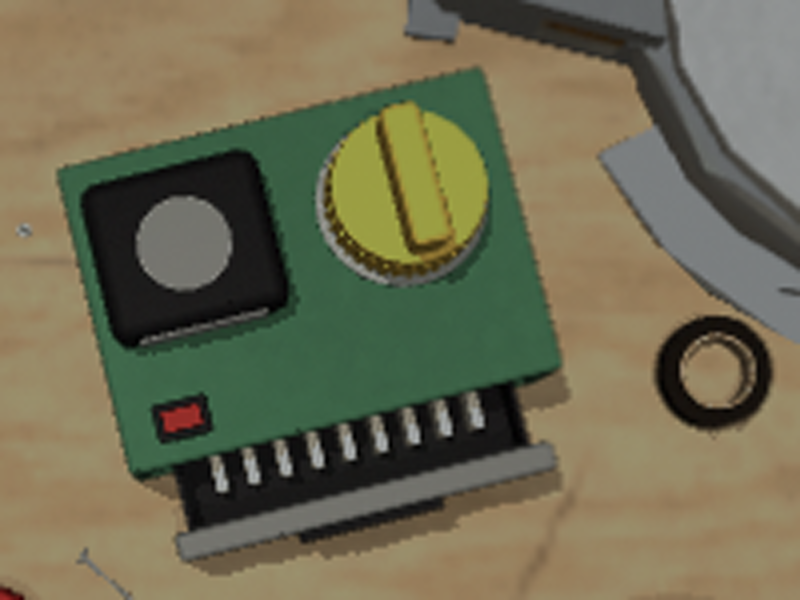

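The crop shows the yellow finger-bar cap on its steel neck at crop (410,180), so the choice is confirmed. The grey drawer front is at crop (370,505), standing open. The unit's yaw is 0.264 rad, which matches the tool's yaw. Next I move to in front of the drawer with the fingers closed.

```bash
python3 -m crank '[[0, [60, -80, 0], [0, 0, 0]], [0, [110, -150, 0], [0, 0, 0]], [0, [160, -210, 0], [0, 0, 0]], [0, [200, -270, 0], [0, 0, 0]], [0, [240, -325, 0], [0, 0, 0]], [0, [280, -380, 0], [0, 0, 0]], [0, [325, -440, 0], [0, 0, 0]], [0, [370, -500, 0], [0, 0, 0]], [0, [433, -580, 0], [0, 0, 0]], [0, [433, -580, 0], [0, 0, 0]]]'
python3 -m crank '[[0, [0, 0, 0], [0, 0, 0]], [0, [0, 0, 0], [0, 0, 0]]]'
```

```text
clock: 3.9
tcp_pos: [373.9, 11.6, 250.4]
tcp_rot: [[0.965, 0.261, 0.001], [0.261, -0.965, -0.0], [0.001, 0.001, -1.0]]
force: [0.7, -1.0, -0.3]
finger_gap: -0.1
finger_force: 0.0
clock: 4.15
tcp_pos: [373.5, 9.7, 250.0]
tcp_rot: [[0.965, 0.262, -0.0], [0.262, -0.965, -0.0], [-0.0, 0.0, -1.0]]
force: [0.5, -0.3, -0.3]
finger_gap: -0.3
finger_force: 0.0
```

```bash
python3 -m crank '[[0, [35, -46, 0], [0, 0, 0]], [0, [70, -93, 0], [0, 0, 0]], [0, [70, -93, 0], [0, 0, 0]], [0, [70, -93, 0], [0, 0, 0]]]'
python3 - <<'E'
from h import *
w=grab_frame("wrist"); t=grab_frame("top"); s=grab_frame("side")
cv2.imwrite("pics/w1.png",w["frame"][:,:,::-1])
for n,p in(("w",w),("t",t),("s",s)):
    for l in("drawer_face","cap_bar","cap","port"): print(n,l,[(np.round(a["at"]).tolist(),round(a["conf"],2)) for a in tip_of(l,p)[:3]])
for l in("drawer_face","cap_bar"):
    v=[(ray(p,a["at"])) for p in(w,t,s) for a in tip_of(l,p)[:1]]
    print(l,len(v),tri(v).round(1))
E
```

```text
clock: 4.65
tcp_pos: [417.0, 116.3, 250.0]
tcp_rot: [[0.966, 0.259, -0.0], [0.259, -0.966, -0.0], [-0.0, 0.0, -1.0]]
force: [-0.9, -0.6, 1.1]
finger_gap: 0.3
finger_force: 0.0
w drawer_face [([318.0, 93.0], 0.93)]
w cap_bar [([53.0, 125.0], 0.82)]
w cap [([93.0, 126.0], 0.79)]
w port []
t drawer_face [([362.0, 286.0], 0.88)]
t cap_bar [([262.0, 325.0], 0.91), ([242.0, 163.0], 0.84), ([374.0, 205.0], 0.81)]
t cap [([265.0, 322.0], 0.95), ([368.0, 209.0], 0.82), ([247.0, 168.0], 0.79)]
t port []
s drawer_face []
s cap_bar [([232.0, 321.0], 0.98), ([395.0, 290.0], 0.69), ([284.0, 211.0], 0.62)]
s cap [([239.0, 339.0], 0.7)]
s port [([286.0, 230.0], 0.87)]
drawer_face 2 [504.4 138.4  35.8]
cap_bar 3 [537.8 350.3  59.4]
```

View pics/w1.png

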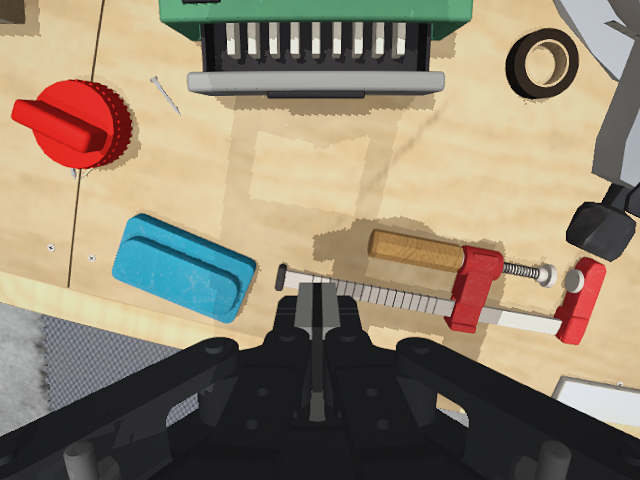

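The wrist view shows the drawer front at (318,85), parallel to the tool's y axis and centred on it. The bench under the fingers at about (318,205) is clear of the clamp. I descend while moving a bit forward.

```bash
python3 -m crank '[[0, [15, 0, 50], [0, 0, 0]], [0, [30, 0, 100], [0, 0, 0]], [0, [35, 0, 150], [0, 0, 0]], [0, [35, 0, 200], [0, 0, 0]], [0, [35, 0, 200], [0, 0, 0]], [0, [35, 0, 200], [0, 0, 0]], [0, [35, 0, 200], [0, 0, 0]]]'
```

```text
clock: 6.58
tcp_pos: [451.9, 127.0, 52.2]
tcp_rot: [[0.965, 0.261, 0.003], [0.261, -0.965, 0.0], [0.003, 0.0, -1.0]]
force: [-0.4, -0.3, 0.6]
finger_gap: -0.0
finger_force: 0.0
```

```bash
python3 -m crank '[[0, [12, 0, 0], [0, 0, 0]], [0, [24, 0, 0], [0, 0, 0]], [0, [30, 0, 0], [0, 0, 0]], [0, [36, 0, 0], [0, 0, 0]], [0, [42, 0, 0], [0, 0, 0]], [0, [48, 0, 0], [0, 0, 0]], [0, [53, 0, 0], [0, 0, 0]], [0, [53, 0, 0], [0, 0, 0]]]'; python3 -m crank '[[0, [3, 0, 0], [0, 0, 0]], [0, [6, 0, 0], [0, 0, 0]], [0, [8, 0, 0], [0, 0, 0]], [0, [8, 0, 0], [0, 0, 0]]]'
```

```text
clock: 7.58
tcp_pos: [502.2, 140.8, 50.1]
tcp_rot: [[0.965, 0.261, 0.0], [0.261, -0.965, 0.0], [0.0, -0.0, -1.0]]
force: [0.2, -0.2, -0.1]
finger_gap: -0.2
finger_force: 0.0
clock: 8.07
tcp_pos: [509.7, 142.8, 50.0]
tcp_rot: [[0.965, 0.261, -0.0], [0.261, -0.965, 0.0], [-0.0, -0.0, -1.0]]
force: [-1.3, -0.4, -0.8]
finger_gap: -0.1
finger_force: 0.5
```

```bash
python3 -m crank '[[0, [2, 0, 0], [0, 0, 0]], [0, [4, 0, 0], [0, 0, 0]], [0, [5, 0, 0], [0, 0, 0]], [0, [5, 0, 0], [0, 0, 0]]]'|grep -E "tcp_pos|force";python3 -m crank '[[0, [2, 0, 0], [0, 0, 0]], [0, [4, 0, 0], [0, 0, 0]], [0, [4, 0, 0], [0, 0, 0]]]'|grep -E "tcp_pos|force"
python3 - <<'E'
from h import *
t=grab_frame("top");w=grab_frame("wrist")
cv2.imwrite("pics/c2.png",np.hstack([cv2.resize(t["frame"][160:310,270:470,::-1],(400,300)),cv2.resize(w["frame"][:,:,::-1],(400,300))]))
E
```

```text
tcp_pos: [514.6, 144.1, 50.1]
force: [-1.5, -0.1, -0.9]
finger_force: 0.7
tcp_pos: [518.8, 145.2, 50.2]
force: [0.6, 0.4, 0.4]
finger_force: 0.0
```

View pics/c2.png

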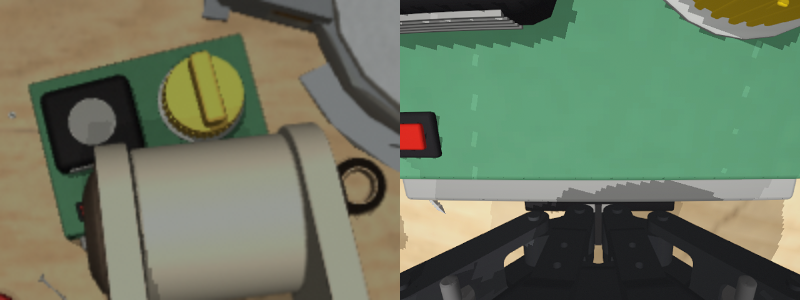

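The wrist view shows the grey panel flush against the green base, and the force has dropped, so it may have snapped home. I press on to feel the hard stop.

```bash
for i in 1 2 3; do python3 -m crank '[[0, [2, 0, 0], [0, 0, 0]], [0, [2, 0, 0], [0, 0, 0]]]'|grep -E "tcp_pos|force"; done
```

```text
tcp_pos: [520.1, 145.6, 50.1]
force: [-4.6, -1.6, 2.6]
finger_force: 2.3
tcp_pos: [520.2, 145.6, 50.0]
force: [-25.2, -7.8, 18.3]
finger_force: 12.9
tcp_pos: [520.3, 145.7, 50.0]
force: [-44.1, -14.1, 32.5]
finger_force: 23.3
```

The hard stop is felt at full contact, so the drawer is home. I back off, rise and go over the cap with the fingers half open.

```bash
python3 -m crank '[[0, [-20, 0, 0], [0, 0, 0]], [0, [-50, 0, 0], [0, 0, 0]], [0, [-50, 0, -50], [0, 0, 0]], [50, [-50, 0, -100], [0, 0, 0]], [50, [-50, 0, -160], [0, 0, 0]], [50, [-20, 10, -210], [0, 0, 0]], [50, [30, 35, -210], [0, 0, 0]], [50, [60, 50, -210], [0, 0, 0]], [50, [60, 50, -210], [0, 0, 0]], [50, [60, 50, -210], [0, 0, 0]]]'; python3 -m crank '[[50, [0, 0, 0], [0, 0, 0]], [50, [0, 0, 0], [0, 0, 0]]]'
python3 - <<'E'
from h import *
print(robot.sense()["joints"].round(3))
w=grab_frame("wrist"); t=grab_frame("top"); s=grab_frame("side")
cv2.imwrite("pics/w3.png",w["frame"][:,:,::-1])
P=np.array([647.4,128.3,139])
for n,p in(("w",w),("t",t),("s",s)):
    for l in("cap_bar","cap","drawer_face"): print(n,l,[(np.round(a["at"]).tolist(),round(a["conf"],2)) for a in tip_of(l,p)[:3]])
    print("pred bar",np.round(proj(p,P)))
for a in tip_of("cap_bar",w)[:1]: print(atz(w,a["at"],139))
E
```

```text
clock: 11.05
tcp_pos: [594.8, 114.1, 259.9]
tcp_rot: [[0.965, 0.261, -0.0], [0.261, -0.965, 0.0], [-0.0, -0.0, -1.0]]
force: [0.0, 0.5, 0.4]
finger_gap: 49.9
finger_force: 0.0
clock: 11.3
tcp_pos: [594.6, 114.3, 260.5]
tcp_rot: [[0.965, 0.261, 0.001], [0.261, -0.965, 0.0], [0.001, -0.0, -1.0]]
force: [-0.1, 0.1, 0.0]
finger_gap: 49.9
finger_force: 0.0
[0.063 0.211 1.346 0.    1.585 1.369]
w cap_bar [([45.0, 319.0], 0.94), ([319.0, 140.0], 0.89)]
w cap [([76.0, 294.0], 0.92), ([319.0, 136.0], 0.66)]
w drawer_face [([259.0, 260.0], 0.62)]
pred bar [319. 143.]
t cap_bar [([242.0, 163.0], 0.62), ([263.0, 327.0], 0.55)]
t cap [([265.0, 322.0], 0.81), ([246.0, 168.0], 0.61)]
t drawer_face [([358.0, 273.0], 0.65)]
pred bar [373. 205.]
s cap_bar [([285.0, 213.0], 0.96), ([235.0, 323.0], 0.88), ([397.0, 291.0], 0.63)]
s cap [([388.0, 311.0], 0.89), ([284.0, 232.0], 0.64)]
s drawer_face [([335.0, 243.0], 0.57)]
pred bar [286. 210.]
[486.02196661 278.72825243 139.        ]
```

View pics/w3.png

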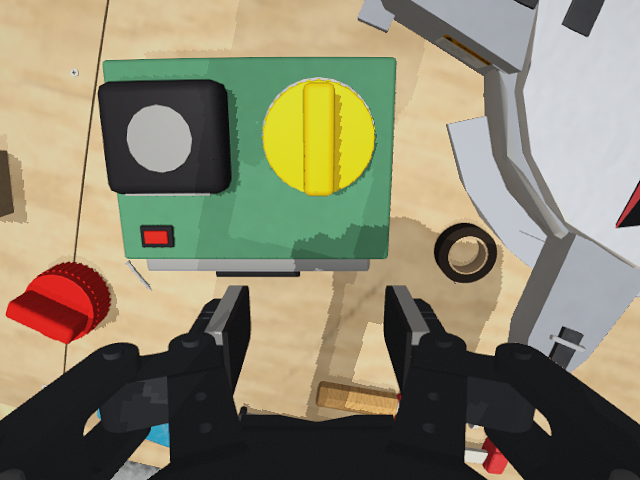

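The wrist view shows the drawer panel flush at (258,266). The bar centre is at (319,140), as predicted at (319,143), and the bar lies along the tool's x axis. I go down onto it.

```bash
python3 -m crank '[[50, [30, 0, 0], [0, 0, 0]], [50, [55, 0, 20], [0, 0, 0]], [50, [55, 0, 60], [0, 0, 0]], [50, [55, 0, 95], [0, 0, 0]], [50, [55, 0, 119], [0, 0, 0]], [50, [55, 0, 119], [0, 0, 0]], [50, [55, 0, 119], [0, 0, 0]]]'; python3 -m crank '[[0, [0, 0, 0], [0, 0, 0]], [0, [0, 0, 0], [0, 0, 0]], [0, [0, 0, 0], [0, 0, 0]], [0, [0, 0, 0], [0, 0, 0]], [0, [0, 0, 0], [0, 0, 0]]]' 40
```

```text
clock: 12.82
tcp_pos: [648.6, 128.4, 142.4]
tcp_rot: [[0.965, 0.261, 0.001], [0.261, -0.965, 0.0], [0.001, 0.0, -1.0]]
force: [0.5, 0.0, 0.5]
finger_gap: 50.1
finger_force: 0.0
clock: 13.45
tcp_pos: [648.5, 128.5, 142.1]
tcp_rot: [[0.965, 0.261, 0.001], [0.261, -0.965, 0.0], [0.001, 0.0, -1.0]]
force: [-1.3, -0.7, 6.8]
finger_gap: 17.3
finger_force: 42.4
```

```bash
S='from h import *
r=robot.sense();print(r["force"].round(1),r["wrist_torque"].round(2),r["joints"].round(2),np.arctan2(r["tcp_rot"][1,0],r["tcp_rot"][0,0]).round(3),r["tcp_pos"].round(1))'
python3 -c "$S"; python3 -m crank '[[0, [0, 0, 0], [0, 0, -0.05]], [0, [0, 0, 0], [0, 0, -0.1]], [0, [0, 0, 0], [0, 0, -0.1]]]'|grep force; python3 -c "$S"; python3 -m crank '[[0, [0, 0, -0.3], [0, 0, -0.04]], [0, [0, 0, -0.6], [0, 0, -0.08]], [0, [0, 0, -0.6], [0, 0, -0.08]]]'|grep force; python3 -c "$S"
```

```text
[-1.3 -0.7  6.8] [ 0.14  0.12 -0.04] [0.08 0.38 1.37 0.   1.39 1.39] 0.264 [648.5 128.5 142.1]
force: [0.9, -0.2, 9.8]
finger_force: 42.9
[ 0.9 -0.2  9.8] [-0.09 -0.03  0.09] [0.08 0.38 1.37 0.   1.39 1.29] 0.365 [648.8 128.4 142.6]
force: [-0.7, 0.2, 9.2]
finger_force: 42.8
[-0.7  0.2  9.2] [-0.08 -0.06 -0.06] [ 0.08  0.38  1.37 -0.    1.39  1.21] 0.444 [648.8 128.3 143.1]
```

No torque after 0.18 rad counter-clockwise, so that way gives. I continue gently, following the climb.

```bash
S='from h import *
r=robot.sense();print(r["force"].round(1),r["wrist_torque"].round(2),r["joints"].round(2),np.arctan2(r["tcp_rot"][1,0],r["tcp_rot"][0,0]).round(3),r["tcp_pos"].round(1))
w=grab_frame("wrist");cv2.imwrite("pics/w4.png",w["frame"][:,:,::-1])'
python3 -m crank '[[0, [0, 0, -0.8], [0, 0, -0.08]], [0, [0, 0, -1.4], [0, 0, -0.16]], [0, [0, 0, -2], [0, 0, -0.24]], [0, [0, 0, -2.4], [0, 0, -0.32]], [0, [0, 0, -2.4], [0, 0, -0.32]]]'|grep force; python3 -c "$S"
```

```text
force: [0.8, -0.6, 5.5]
finger_force: 42.3
[ 0.8 -0.6  5.5] [ 0.06 -0.16  0.11] [0.08 0.38 1.37 0.   1.4  0.88] 0.765 [648.7 128.4 145.1]
```

View pics/w4.png

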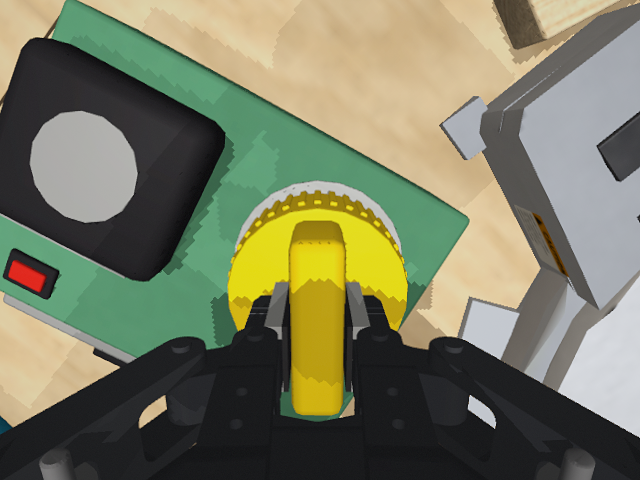

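The bar (318,320) stays lined up with the gripper while the unit appears turned by 0.5 rad, so the cap turns with the gripper. I turn on to 1.3 rad.

```bash
S='from h import *
r=robot.sense();print(r["force"].round(1),r["wrist_torque"].round(2),np.arctan2(r["tcp_rot"][1,0],r["tcp_rot"][0,0]).round(3),r["tcp_pos"].round(1))'
python3 -m crank '[[0, [0, 0, -0.6], [0, 0, -0.1]], [0, [0, 0, -1.2], [0, 0, -0.2]], [0, [0, 0, -1.8], [0, 0, -0.3]], [0, [0, 0, -2.4], [0, 0, -0.4]], [0, [0, 0, -3], [0, 0, -0.5]], [0, [0, 0, -3.2], [0, 0, -0.6]], [0, [0, 0, -3.2], [0, 0, -0.7]], [0, [0, 0, -3.2], [0, 0, -0.8]], [0, [0, 0, -3.2], [0, 0, -0.8]], [0, [0, 0, -3.2], [0, 0, -0.8]]]'|grep force; python3 -c "$S"
```

```text
force: [-0.1, -1.7, 6.1]
finger_force: 42.3
[-0.1 -1.7  6.1] [-0.41  0.07  0.11] 1.561 [648.4 128.2 147.9]
```

Turned 1.30 rad with low torque. Now I lift straight up, slowly at first.

```bash
S='from h import *
r=robot.sense();print(r["force"].round(1),r["wrist_torque"].round(2),r["finger_gap"],r["tcp_pos"].round(1))'
python3 -m crank '[[0, [0, 0, -2], [0, 0, 0]], [0, [0, 0, -4], [0, 0, 0]], [0, [0, 0, -4], [0, 0, 0]]]'|grep force; python3 -c "$S"; python3 -m crank '[[0, [0, 0, -5], [0, 0, 0]], [0, [0, 0, -12], [0, 0, 0]], [0, [0, 0, -22], [0, 0, 0]], [0, [0, 0, -40], [0, 0, 0]], [0, [0, 0, -60], [0, 0, 0]], [0, [0, 0, -80], [0, 0, 0]], [0, [0, 0, -92], [0, 0, 0]], [0, [0, 0, -92], [0, 0, 0]], [0, [0, 0, -92], [0, 0, 0]]]'|grep force; python3 -c "$S"
python3 - <<'E'
from h import *
w=grab_frame("wrist");s=grab_frame("side");print(robot.sense()["clock"])
cv2.imwrite("pics/e.png",np.hstack([cv2.resize(s["frame"][130:330,200:466,::-1],(400,300)),cv2.resize(w["frame"][:,:,::-1],(400,300))]))
E
```

```text
force: [1.1, -2.8, -0.9]
finger_force: 41.3
[ 1.1 -2.8 -0.9] [-0.69 -0.27 -0.05] 17.470381009751677 [648.2 128.3 151.3]
force: [-1.0, 0.1, -2.0]
finger_force: 41.4
[-1.   0.1 -2. ] [0.07 0.01 0.02] 17.650318810188857 [648.  128.4 242.6]
17.725
```

View pics/e.png

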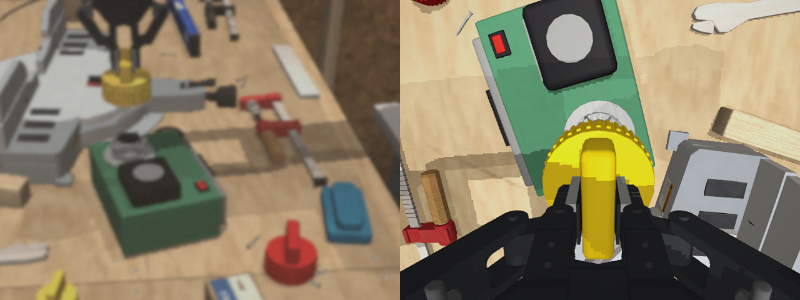

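The cap is held at (125,85) in the left half, about 10 cm above the bare neck at (130,150). The drawer front is still flush with the base. I hand in.

```bash
python3 -c "from bench import workorder; print(workorder.hand_in())"
```

```text
the job is handed in; nothing more can be done
None
```

I pushed the drawer home against its hard stop, unscrewed the cap counter-clockwise (right-hand thread) by 1.3 rad, and handed the job in with the cap held about 10 cm above the neck; no verdict was shown.

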